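# Hang a rinsed specimen hanger on the sloped drying rail

### The job

Take the hanger with the orange grip off the drip stand and hang it by its rollers on the raised half of the sloped drying rail: feel for the rail and set both rollers down on it gently, without leaning on the rail, let go only once it rests there (never drop it), and make sure it rolls down to the stop. Leave the hanger with the grey grip and everything else on the bench where they are.

Things in the scene. Friction and masses are not known exactly. Their poses are not given: they have to be found in the camera images.
- hanger_grip (a point): Centre of the orange plastic grip of the hanger to be hung: an upright block 14 mm thick (x), 36 mm long (y), 48 mm high (z), at the very top of the hanger. A steel bridge lies 24 mm below this point: fingertips must stay above it. On the drip stand the hanger's x points away from the robot and y along the bar. Whole hanger 0.28 to 0.45 kg, centre of mass below its rollers.
- hanger_seat (a point): Point of the orange hanger 55 mm under the grip centre, level with the running surface of its two white flanged rollers, which are in line at y = -26 and 26 mm: this surface rests on the rail top. Running diameter 19 mm; flanges reach 4 mm lower, leaving a groove 12 mm wide (14 mm at the rims) for the 8 mm rail. A side plate at x = -12 mm reaches 42 mm either way along y.
- hanger_foot (a point): Top of the hanger's foot, 130 mm under the grip centre. The hanger is a J: a steel spine goes down at x = -12 mm, the foot comes back under the rail and carries an aluminium disc (80 mm wide, lowest point 31 mm below here) with three specimens. The throat between rollers and foot is open towards +x: the rail passes in and out there while the hanger is raised 8 to 50 mm above its seat.
- hanger_b_grip (a point): Centre of the grey grip of the second hanger, otherwise the same as the orange one and hanging next to it, 104 mm away, on the same drip stand (either may be on the left). To be left alone.
- drip_stand: Fixed stand with a level bar for two hangers. Origin on the table under the middle of the bar, which runs along y. The bar is carried from the +x side by arms to two uprights (x = 69 to 81 mm, 225 mm high), so a hanger comes off by lifting it 15 to 45 mm and then moving it at least 60 mm towards -x. Steel tray below, 18 mm high, x from -80 to 110 mm.
- drip_bar (a point): Middle of the top of the drip stand's bar, 215 mm above the table. Bar 8 mm thick, 20 mm high, 210 mm long; the hangers hang 52 mm either side of here, kept from rolling by bumps 3 mm high.
- rail_stand: Fixed stand of the sloped drying rail. Origin on the table straight under the rail's pivot. The rail lies in the plane x = 0 and climbs towards +y. It is carried from the +x side by arms at y = 20 and 330 mm to uprights at x = 69 to 81 mm (205 and 262 mm high); the hanger goes on from the -x side, spine on -x. Tray below: x -80 to 110 mm, y -60 to 385 mm, 18 mm high.
- rail_pivot (a point): Pivot of the rail, mid-height of the rail, 185 mm up. Steel rail 8 mm thick, 20 mm high, from y = -25 to 360 mm. Its slope is set by hand at a black thumb knob and NOT measured: 0.07 to 0.15 rad, so the rail top at y = 225 mm is 211 to 229 mm above the table and must be felt for. Clamp holds above 25 N. Raised half: y over 170 mm; hang a grip centre at y 190 to 280 mm.
- rail_stop (a point): Face of the rubber stop on the rail's low end, 10 mm above the rail top. A hanger that has rolled down rests its side plate on it, grip centre at y = 34 to 46 mm in the stand's frame. Rollers set more than about 3 mm off the rail's centre plane stand perched on flange rims, 4 mm high, and slide freely sideways; seated ones meet a flange about 2 mm either way. It rolls slowly, taking 1 to 6 s.
- wash_bottle: Bystander: square translucent wash bottle, 66 mm wide, 222 mm high with its bent spout. Origin at its underside.
- dropper0: Bystander: amber dropper bottle with a red bulb, 38 mm wide, 116 mm high. Origin at its underside.
- dropper1: Bystander: the second such dropper bottle.
- beaker: Bystander: glass beaker, 72 mm wide, 88 mm high. Origin at its underside.
- paste_jar: Bystander: blue paste jar, 58 mm wide, 46 mm high. Origin at its underside.
- mount0: Bystander: black resin specimen mount, 30 mm wide, 20 mm high. Origin at its underside.
- mount1: Bystander: green resin specimen mount, the same size.

How it is judged:
On the way:
1. the orange hanger hangs by its rollers on the raised half of the rail, let go (y of hanger_grip in the frame of rail_stand above 0.14 m and x of hanger_grip in the frame of rail_stand between -0.006 and 0.006 m and angle between hanger_grip's own z axis and vertical below 0.2 rad and angle between the y axis of hanger_grip and the y axis of rail_stand, either way round below 0.2 rad and contact force between hanger and rail_stand above 1 N and contact force between the fingers and hanger below 0.01 N), for 0.1 s.
At the end, for the whole second after the job is handed in: The orange hanger hangs by both rollers on the rail at the stop, at rest and let go: grip centre between 28 and 52 mm along the rail from the pivot, within 6 mm of the rail's centre plane, 238 to 262 mm above the table, leaning no more than 0.2 rad (the rail's slope included) (y of hanger_grip in the frame of rail_stand between 0.028 and 0.052 m and z of hanger_grip in the frame of rail_stand between 0.238 and 0.262 m and x of hanger_grip in the frame of rail_stand between -0.006 and 0.006 m and angle between hanger_grip's own z axis and vertical below 0.2 rad and angle between the y axis of hanger_grip and the y axis of rail_stand, either way round below 0.2 rad and contact force between hanger and rail_stand above 1 N and contact force between the fingers and hanger below 0.01 N and linear speed of hanger below 0.01 m/s); the robot touches nothing.
It fails at once if the orange hanger is dropped: let go before it rests on the rail (contact force between the fingers and hanger below 0.01 N and contact force between hanger and rail_stand below 0.01 N and contact force between hanger and drip_stand below 0.01 N and linear speed of hanger above 0.05 m/s).
It fails at once if the orange hanger is pressed or dropped on the rail (more than 20 N between hanger and rail; its own bump against the stop does not count) (contact force between hanger and rail_stand above 20 N and y of hanger_grip in the frame of rail_stand above 0.07 m).
It fails at once if the arm or fingers strike the rail or its stand (more than 20 N) (contact force between the arm and rail_stand above 20 N).
It fails at once if the grey hanger or another bystander is moved more than 20 mm (distance of any of hanger_b_grip, wash_bottle, dropper0, dropper1, beaker, paste_jar, mount0, mount1 from where it was at the start of the episode above 0.02 m).
It also fails if it takes over 48 s, if anything falls off the work surface, if the arm or the gripper's body presses on something with over 40 N, if the wrist force passes 120 N, or if a joint passes its speed limit or range.

### The arm

A 7-joint arm with a two-finger parallel gripper is mounted at the origin on the work surface. World frame = base frame: x ahead of the robot, y to its left, z up, the work surface at z = 0. Lengths are in m, angles in rad, forces in N, time in s.
With the tool pointing down it reaches from about 0.4 to 0.85 m from the base axis. Payload 4.5 kg.
Tool frame: the origin (TCP) lies at the very end of the fingers, on their centre line; the grasp point (between the pads) lies 19 mm behind it (tcp_to_grasp is the z of the grasp point in the tool frame, in m); z points along the fingers, y is the line along which they close (so a half turn about z gives the same grasp; the last joint's range is limited). The gripper opens to 88 mm and grips with 3 to 60 N. Pads are 18 mm wide; open, the fingers measure 123 mm over their backs; the gripper's body (75 mm by 187 mm) begins 45 mm behind the grasp point.
Start: joints at [-1.094, 0.689, -0.195, 1.565, 0.157, 0.902, -0.215], TCP at [0.268, 0.565, 0.239] pointing down, gripper open.
Joint ranges: [-3.01, 3.01], [-0.46, 2.08], [-1.47, 1.51], [0.13, 2.56], [-1, 4.14], [0.04, 2.09], [-2.66, 2.66]. Speed limits (rad/s): [2.57, 2.57, 3.14, 3.14, 3.14, 3.14, 3.14].

### API

Orientations are given as a unit quaternion [x, y, z, w].
In Python, from plant import * gives the robot as it stands. The module is installed in compiled form; this text tells all that it offers.
- The arm moves only by the shell command python3 -m jog 'ROWS' [OPENING] [FORCE]. ROWS is JSON, a list that holds one entry, the list of rows, each a list of 6 numbers: the shift along the tool's x, y, z in m, then the turn, a rotation vector about the tool's x, y, z in rad. In form: [[[dx, dy, dz, ax, ay, az], ...]]. A call has 1 to 12 rows; each row shifts and turns the commanded pose from where the row before left it, along the tool's axes as they then stand; what a row does not reach is not made up. A row lasts 1/8 s, in which the tool goes at most 62.5 mm and 10.7 degrees, less where a joint would pass 70% of its speed; a pose out of reach is approached as far as the arm can. A call with a gripper value outside its range is refused whole. OPENING is the finger opening in m, from 0 to 0.0881, set as the call begins (- or left out, the last holds). The fingers move at their own pace and stop on an object; FORCE is the grip in N (left out, the last holds). Time passes only in rows, so rows that do not move let the fingers close. It gives the time, the measured TCP pose, the force, the opening and the grip force at its end, in the units of the state.
- get_state(): the state, without advancing time (a new reading comes with each control period).
- snapshot(name): name is "scene" or "top" or "wrist"; returns a dict with "frame" (420x560x3 uint8, red, green, blue), "mtx" (3x3 intrinsics, pixels), "xyz" and "orientation" of the camera in the world; the wrist camera has in their place "mount" (4x4, takes a point from camera to tool coordinates, whose origin is the TCP and whose axes are the flange's). Camera axes: x right, y down, z forward; pixel columns grow to the right and rows downward; lengths in m; the calibration is good to about 2 mm. A picture is of the moment at which its call begins: read the wrist's pose just before it. There is no depth.
- finish_job(): hands the job in; it is judged then, once.
The state is a dict: "clock": time; "q": joint angles; "qd": joint speeds; "joint_torque": joint torques, N m; "tool_pos": TCP position; "eef_rot": TCP orientation; "contact_force": force on the tool from outside, world axes, zero at the start; "moment": the same for the moment, N m; "opening": opening from 0.0 (shut) to 1.0 (fully open); "finger_force": force on a finger pad.
Only numpy, scipy, OpenCV 4.12 (cv2) and the standard library are available. Lean on these libraries where they do the work, as an engineer would, in place of code of your own. Each camera call takes 0.05 s, during which the arm holds its last target. There are 200 camera calls.

## Working session

There is one attempt and no reset: what is moved stays moved. The work goes in short steps, Python scripts to look and compute and a shell command to move; the robot and the scene stay as the last step left them, time stands still between calls to the robot, and variables do not carry over. Pictures are saved under pics/ and viewed, at most 10 in all, crops included, and the job is handed in when it is done.

```bash
mkdir -p pics
python3 - <<'E'
from plant import *
import cv2,numpy as np
np.set_printoptions(precision=4,suppress=True)
s=get_state();print(s)
for n in("scene","top"):
    d=snapshot(n);cv2.imwrite(f"pics/{n}0.png",d["frame"][:,:,::-1]);print(n,d["mtx"],d["xyz"],d["orientation"])
d=snapshot("wrist");print(d["mtx"],d["mount"])
E
```

```text
{'clock': 0.0, 'q': array([-1.0942,  0.69  , -0.1945,  1.5663,  0.1573,  0.9025, -0.2151]), 'qd': array([-0.0011, -0.0013,  0.0015,  0.0004, -0.0011, -0.0003, -0.0013]), 'joint_torque': array([ -0.0001, -52.7556,  -1.267 , -15.3431,  -0.0527,   0.0066,
         0.0002]), 'tool_pos': array([0.2676, 0.5641, 0.2379]), 'eef_rot': array([ 0.2195,  0.9756, -0.0009, -0.0001]), 'contact_force': array([-0.1467,  0.4093, -0.0158]), 'moment': array([-0.0128,  0.0391,  0.0317]), 'finger_force': 0.0, 'opening': 1.0013972822287582}
scene [[428.1486   0.     279.4294]
 [  0.     428.1486 210.249 ]
 [  0.       0.       1.    ]] [ 0.8923 -0.3977  1.0234] [ 0.8646  0.3823 -0.1235 -0.3018]
top [[390.4499   0.     283.9455]
 [  0.     390.4499 215.018 ]
 [  0.       0.       1.    ]] [0.3386 0.0794 1.2301] [-0.7054  0.7079 -0.0261  0.0244]
[[348.6183   0.     279.9158]
 [  0.     348.6183 208.5492]
 [  0.       0.       1.    ]] [[-0.0005 -0.9527 -0.3039  0.0785]
 [ 1.     -0.0004 -0.0003 -0.0001]
 [ 0.0002 -0.3039  0.9527 -0.1464]
 [ 0.      0.      0.      1.    ]]
```

View pics/scene0.png

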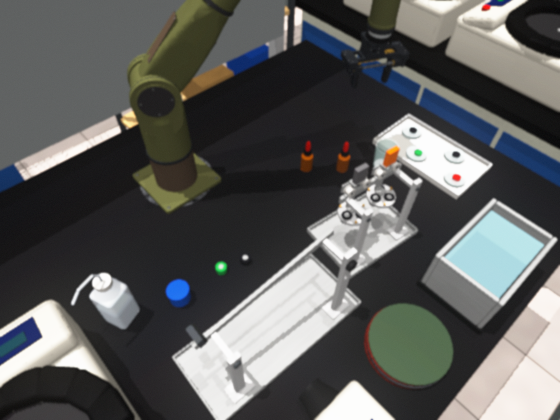

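View pics/top0.png

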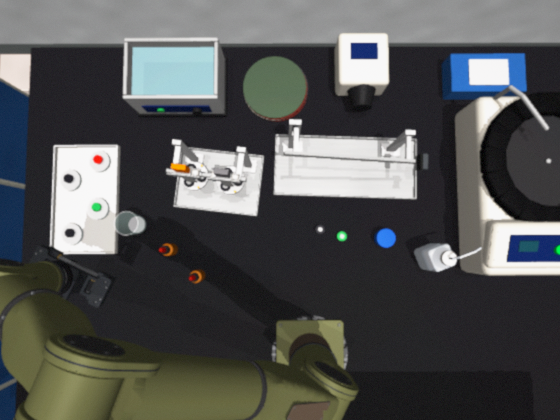

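The scene shows the drip stand around scene (365,215) and top (215,180), with the orange grip at scene (390,156) and top (180,168). The rail climbs towards the drip stand, from a black stop at top (424,161) to about (275,152). I'll zoom in.

Run:
```python
import cv2,numpy as np
t=cv2.imread("pics/top0.png")[120:215,165:435]
s=cv2.imread("pics/scene0.png")[130:400,170:430]
a=cv2.resize(t,None,fx=2.96,fy=2.96,interpolation=cv2.INTER_CUBIC);cv2.imwrite("pics/tc.png",a)
b=cv2.resize(s,None,fx=2.2,fy=2.2,interpolation=cv2.INTER_CUBIC);cv2.imwrite("pics/sc.png",b)
```

```text
(no output)
```

View pics/tc.png

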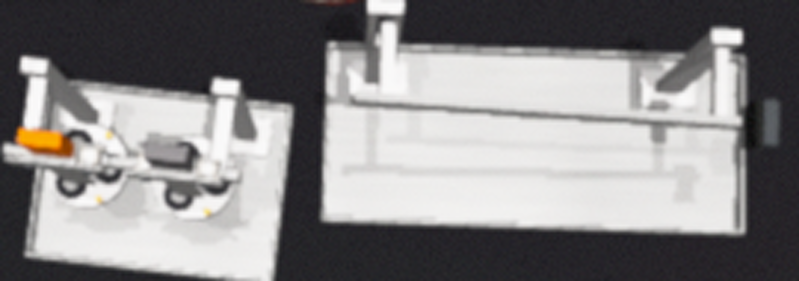

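View pics/sc.png

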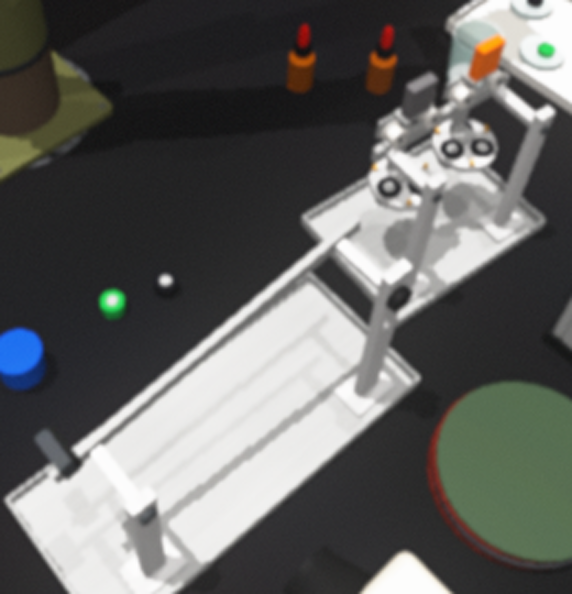

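The zoom shows the rail tray corners, the upright tops and the black stop at tc (765,122). The bar ends are at tc (5,152) and (238,175), with the orange block centred at tc (45,142) and sc (487,58). I'll fit the poses from these.

```bash
cat > h.py <<'E'
from plant import *
import cv2,numpy as np
from scipy.spatial.transform import Rotation as R
from scipy.optimize import least_squares
np.set_printoptions(precision=4,suppress=True)
CAM={"scene":(np.array([[428.1486,0,279.4294],[0,428.1486,210.249],[0,0,1]]),np.array([.8923,-.3977,1.0234]),R.from_quat([.8646,.3823,-.1235,-.3018])),
"top":(np.array([[390.4499,0,283.9455],[0,390.4499,215.018],[0,0,1]]),np.array([.3386,.0794,1.2301]),R.from_quat([-.7054,.7079,-.0261,.0244]))}
def proj(n,P):
    K,t,r=CAM[n];p=r.inv().apply(np.atleast_2d(P)-t)@K.T;return p[:,:2]/p[:,2:]
def stand(p,L):
    return R.from_euler('z',p[2]).apply(np.atleast_2d(L))+[p[0],p[1],0]
tc=lambda u,v:(165+u/2.96,120+v/2.96)
sc=lambda u,v:(170+u/2.2,130+v/2.2)
def tri(pix):
    f=lambda P:np.concatenate([proj(n,P)[0]-q for n,q in pix])
    s=least_squares(f,[.55,.2,.2]);return s.x,s.fun
E
python3 - <<'E'
from h import *
T,S="top","scene"
obs=[(T,tc(328,42),(.11,.385,.018)),(T,tc(322,222),(-.08,.385,.018)),(T,tc(745,235),(-.08,-.06,.018)),
(T,tc(386,5),(.075,.330,.262)),(T,tc(727,35),(.075,.02,.205)),
(S,sc(420,380),(.11,.385,.018)),(S,sc(7,500),(-.08,-.06,.018)),(S,sc(310,273),(-.08,.385,.018)),
(S,sc(395,272),(.075,.33,.262)),(S,sc(142,495),(.075,.02,.205))]
f=lambda p:np.concatenate([proj(n,stand(p,L))[0]-q for n,q,L in obs])
r=least_squares(f,[.5,-.1,0],loss='soft_l1');print("rail",r.x,"\n",f(r.x).reshape(-1,2))
# drip: bar ends (z .215), uprights
a={}
for nm,lo,hi in(("orange",(5,150,150),(18,255,255)),):
    px=[]
    for n in(T,S):
        im=cv2.imread(f"pics/{n}0.png");m=cv2.inRange(cv2.cvtColor(im,cv2.COLOR_BGR2HSV),lo,hi)
        roi=np.zeros_like(m)
        if n==T: roi[155:185,160:200]=1
        else: roi[135:175,375:410]=1
        v,u=np.nonzero(m*roi);px.append((n,(u.mean(),v.mean())));print(n,len(u),u.min(),u.max(),v.min(),v.max(),px[-1])
        print(cv2.minAreaRect(np.c_[u,v].astype(np.float32)))
    print(nm,tri(px))
print("grey",tri([(T,tc(170,152)),(S,sc(421,96))]))
print("up1",tri([(T,tc(34,64)),(S,sc(543,115))]),"up2",tri([(T,tc(225,87)),(S,sc(432,180))]))
print("barL",tri([(T,tc(5,152)),(S,sc(505,75))]))
# rail ends: low end near stop, high end
print("railhi",tri([(T,tc(352,98)),(S,sc(357,228))]),"stop",tri([(T,tc(765,122)),(S,sc(55,452))]))
E
```

```text
rail [ 0.5585 -0.2789 -0.0376] 
 [[-0.1787 -0.4607]
 [-0.3129 -1.556 ]
 [-0.8696 -1.0929]
 [-0.3632 -0.5492]
 [-0.396  -0.1062]
 [-0.2923 -1.0999]
 [-1.9993 -0.5371]
 [-0.8153 -0.7771]
 [ 0.2688 -0.3351]
 [-1.6883  2.7611]]
top 48 170 187 163 172 ('top', (np.float64(178.27083333333334), np.float64(167.6875)))
((178.73171997070312, 167.41464233398438), (17.448184967041016, 7.28848123550415), 6.34019136428833)
scene 162 384 398 147 165 ('scene', (np.float64(390.5061728395062), np.float64(156.5185185185185)))
((390.603759765625, 155.88677978515625), (10.988844871520996, 20.604084014892578), 15.945395469665527)
orange (array([0.5256, 0.3391, 0.2654]), array([ 0.5133,  0.5451,  0.7442, -0.1065]))
grey (array([0.5171, 0.23  , 0.2731]), array([-0.4551, -0.4574, -0.6197,  0.0685]))
up1 (array([0.605 , 0.3583, 0.2202]), array([ 0.0438,  0.0482,  0.0619, -0.0102])) up2 (array([0.5826, 0.188 , 0.2233]), array([ 0.2108,  0.2124,  0.2699, -0.0303]))
barL (array([0.5297, 0.3875, 0.2076]), array([-0.3848, -0.4132, -0.5611,  0.084 ]))
railhi (array([0.5726, 0.0771, 0.228 ]), array([-0.2945, -0.2797, -0.3526,  0.0273])) stop (array([ 0.553 , -0.2908,  0.2137]), array([-0.3362, -0.2574, -0.3131, -0.0145]))
```

```bash
python3 -m jog '[[[0,0,-0.02,0,0,0.177],[0,0,-0.02,0,0,0.177],[0,0,-0.02,0,0,0.177],[0,0,-0.02,0,0,0.177],[0,0,-0.02,0,0,0.177],[0,0,-0.02,0,0,0.177],[0,0,-0.02,0,0,0.175]]]' 0.08
cat >> h.py <<'E'
def to_tool(P,yawdir=None):
    s=get_state();r=R.from_quat(s["eef_rot"])
    print("pos",s["tool_pos"],"tooly",r.as_matrix()[:,1],"tilt",r.as_matrix()[:,2],"clk",s["clock"],"F",s["contact_force"],"ff",s["finger_force"],"op",s["opening"],"q",s["q"])
    print("shift tool",r.inv().apply(np.array(P)-s["tool_pos"]))
    if yawdir is not None:
        d=r.inv().apply([np.cos(yawdir),np.sin(yawdir),0]);print("turn z",np.arctan2(-d[0],d[1]))
E
python3 -c "
from h import *
to_tool([.5256,.3391,.345],-.11)"
```

```text
clock: 1.02
tool_pos: [0.2675, 0.5645, 0.379]
eef_rot: [0.746, 0.665, -0.0, 0.0]
contact_force: [0.2, 0.9, -0.7]
opening: 0.905
finger_force: 0.0
pos [0.2675 0.5645 0.379 ] tooly [ 0.9934 -0.1143 -0.0004] tilt [-0.0004 -0.0006 -1.    ] clk 1.025 F [ 0.2402  0.8921 -0.7197] ff 0.0 op 0.9051034610535293 q [-1.292   0.5658  0.1674  1.3676 -0.0955  1.2167 -1.2316]
shift tool [-0.1944  0.2822  0.0341]
turn z -0.0045920883975142995
```

```bash
python3 -m jog '[[[-0.032,0.047,0.005,0,0,0],[-0.032,0.047,0.005,0,0,0],[-0.032,0.047,0.005,0,0,0],[-0.032,0.047,0.005,0,0,0],[-0.032,0.047,0.005,0,0,0],[-0.033,0.047,0.005,0,0,0],[0,0,0,0,0,0],[0,0,0,0,0,0]]]'
python3 - <<'E'
from h import *
to_tool([.5256,.3391,.254],-.11)
s=get_state();d=snapshot("wrist");im=d["frame"][:,:,::-1];cv2.imwrite("pics/w1.png",im)
M=np.array(d["mount"]);r=R.from_quat(s["eef_rot"]).as_matrix();C=np.eye(4);C[:3,:3]=r;C[:3,3]=s["tool_pos"];W=C@M
np.save("w1.npy",W)
m=cv2.inRange(cv2.cvtColor(im,cv2.COLOR_BGR2HSV),(5,150,100),(18,255,255))
n,l,st,c=cv2.connectedComponentsWithStats(m);print([(x,y) for x,y in zip(st.tolist(),c) if x[4]>100])
E
```

```text
clock: 2.02
tool_pos: [0.5265, 0.3427, 0.3483]
eef_rot: [0.744, 0.668, -0.0, -0.001]
contact_force: [-0.4, -0.3, -1.2]
opening: 0.908
finger_force: 0.0
pos [0.5265 0.3427 0.3483] tooly [ 0.9941 -0.1085 -0.0015] tilt [-0.0014  0.0006 -1.    ] clk 2.025 F [-0.4024 -0.2851 -1.2072] ff 0.0 op 0.9082131324013432 q [-0.7392  0.593   0.1657  1.4112 -0.1027  1.1466 -0.6677]
shift tool [-0.0038 -0.0003  0.0943]
turn z 0.001254225422933087
[([0, 0, 560, 420, 233034], array([280.0148, 209.5216])), ([93, 95, 28, 32, 336], array([110.4315, 110.2292])), ([47, 173, 29, 28, 308], array([ 65.3734, 184.6136])), ([270, 197, 23, 72, 1521], array([281.2308, 233.1151]))]
```

View pics/w1.png

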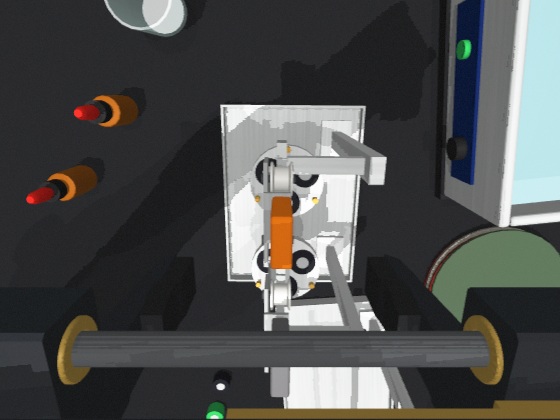

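The wrist view shows the orange grip at rows 197–269, cols 270–293, between the fingers and aligned with the image vertical. The grey grip is at (280,380). I'll refine by matching the block silhouette.

```bash
cat >> h.py <<'E'
KW=np.array([[348.6183,0,279.9158],[0,348.6183,208.5492],[0,0,1]])
def projw(W,P):
    p=(np.atleast_2d(P)-W[:3,3])@W[:3,:3]@KW.T;return p[:,:2]/p[:,2:]
E
python3 - <<'E'
from h import *
W=np.load("w1.npy");im=cv2.imread("pics/w1.png")
hsv=cv2.cvtColor(im,cv2.COLOR_BGR2HSV);m=cv2.inRange(hsv,(3,150,60),(20,255,255));k=np.zeros_like(m);k[190:280,260:300]=1;m*=k
v,u=np.nonzero(m)
def feat(pts):
    h=cv2.convexHull(np.float32(pts)).reshape(-1,2);k=np.zeros((420*8,560*8),np.uint8)
    return h
def mom(mask):
    M=cv2.moments(mask,True);return M
def f(p):
    c=np.array([[a*.007,b*.018,c*.024] for a in(-1,1) for b in(-1,1) for c in(-1,1)])
    P=R.from_euler('z',p[2]).apply(c)+[p[0],p[1],.27]
    h=cv2.convexHull(np.float32(projw(W,P)));M=cv2.moments(h)
    cx,cy=M['m10']/M['m00'],M['m01']/M['m00'];return np.array([cx,cy,M['mu11']/M['mu02'],M['m00']])
M=cv2.moments(m,True);t=np.array([M['m10']/M['m00'],M['m01']/M['m00'],M['mu11']/M['mu02'],M['m00']])
g=lambda p:(f(p)-t)[:3]*[1,1,50]
r=least_squares(g,[.5256,.339,-.11],diff_step=1e-3);print(r.x,r.fun,t,f(r.x))
to_tool([r.x[0],r.x[1],.256],r.x[2])
# drip tray edge yaw check on floor z=.018
def ray(u,v,z):
    d=W[:3,:3]@np.linalg.solve(KW,[u,v,1]);return W[:3,3]+d*(z-W[2,3])/d[2]
for e in((222,106),(229,281),(364,106),(352,281)):print(ray(*e,.018))
E
```

```text
[ 0.5265  0.334  -0.1135] [-0.  0. -0.] [ 281.2871  233.2328   -0.0029 1529.    ] [ 281.2871  233.2328   -0.0029 1635.9418]
pos [0.5259 0.3437 0.3485] tooly [ 0.9943 -0.1066 -0.0015] tilt [-0.0014  0.001  -1.    ] clk 2.075 F [-0.9852  0.5034 -0.1085] ff 0.0 op 0.9035104656942967 q [-0.7404  0.5927  0.165   1.4111 -0.1026  1.1466 -0.6676]
shift tool [-0.0096  0.0018  0.0925]
turn z 0.006720972085281748
[0.4581 0.4186 0.018 ]
[0.4277 0.1622 0.018 ]
[0.6433 0.3983 0.018 ]
[0.6156 0.1417 0.018 ]
```

```bash
python3 -m jog '[[[-0.008,0.001,0.01,0,0,0.006],[0,0,0.03,0,0,0],[0,0,0.03,0,0,0],[0,0,0.015,0,0,0],[0,0,0.0075,0,0,0],[0,0,0,0,0,0]]]' && python3 -m jog '[[[0,0,0,0,0,0],[0,0,0,0,0,0],[0,0,0,0,0,0],[0,0,0,0,0,0],[0,0,0,0,0,0],[0,0,0,0,0,0],[0,0,0,0,0,0],[0,0,0,0,0,0]]]' 0.0 30
```

```text
clock: 2.82
tool_pos: [0.5273, 0.3343, 0.2564]
eef_rot: [0.746, 0.665, 0.0, 0.0]
contact_force: [0.3, -0.5, -0.3]
opening: 0.91
finger_force: 0.0
clock: 3.82
tool_pos: [0.5269, 0.3342, 0.2562]
eef_rot: [0.747, 0.665, -0.0, -0.0]
contact_force: [-1.0, 0.2, 0.6]
opening: 0.157
finger_force: 30.0
```

```bash
python3 -m jog '[[[0,0,-0.006,0,0,0],[0,0,-0.012,0,0,0],[0,0,-0.012,0,0,0],[0,0,0,0,0,0],[0,0,0,0,0,0],[0,0,0,0,0,0]]]'; python3 -c "
from h import *
to_tool([.5269,.3342,.2862])"
```

```text
clock: 4.58
tool_pos: [0.5269, 0.334, 0.2858]
eef_rot: [0.747, 0.665, -0.0, -0.0]
contact_force: [0.2, -0.3, -3.4]
opening: 0.157
finger_force: 30.0
pos [0.5269 0.334  0.2858] tooly [ 0.9934 -0.1146 -0.0008] tilt [-0.0009 -0.0005 -1.    ] clk 4.575 F [ 0.1802 -0.3104 -3.4366] ff 29.957698441576213 op 0.15675901191908156 q [-0.7246  0.6402  0.1561  1.5208 -0.1114  0.9902 -0.6526]
shift tool [ 0.0002 -0.     -0.0004]
```

```bash
python3 -m jog '[[[0,-0.008,0,0,0,0],[0,-0.016,0,0,0,0],[0,-0.02,0,0,0,0],[0,-0.02,0,0,0,0],[0,-0.02,0,0,0,0],[0,-0.02,0,0,0,0],[0,-0.016,0,0,0,-0.037],[0,0,0,0,0,-0.04],[0,0,0,0,0,0]]]'; python3 -c "
from h import *
to_tool([.4573,-.040,.292],-.0376)"
```

```text
clock: 5.7
tool_pos: [0.4089, 0.3478, 0.2864]
eef_rot: [0.72, 0.694, 0.001, 0.0]
contact_force: [0.9, 0.3, -2.9]
opening: 0.153
finger_force: 30.0
pos [0.4089 0.3478 0.2864] tooly [ 0.9993 -0.038   0.0011] tilt [ 0.0011  0.0004 -1.    ] clk 5.7 F [ 0.8669  0.2767 -2.8963] ff 29.957770571345463 op 0.15278354501297362 q [-0.8782  0.5131  0.1387  1.783  -0.0898  0.8506 -0.7359]
shift tool [-0.3857  0.0631 -0.0057]
turn z -0.0003915851739728401
```

```bash
python3 -m jog '[[[-0.015,0,-0.003,0,0,0],[-0.03,0,-0.003,0,0,0],[-0.04,0,0,0,0,0],[-0.04,0,0,0,0,0],[-0.04,0,0,0,0,0],[-0.04,0,0,0,0,0],[-0.04,0.013,0,0,0,0],[-0.04,0.013,0,0,0,0],[-0.04,0.013,0,0,0,0],[-0.03,0.012,0,0,0,0],[-0.02,0.012,0,0,0,0],[-0.01,0,0,0,0,0]]]';python3 -m jog '[[[0,0,0,0,0,0],[0,0,0,0,0,0],[0,0,0,0,0,0],[0,0,0,0,0,0]]]'
python3 - <<'E'
from h import *
to_tool([.5673,-.040,.292],-.0376)
s=get_state();d=snapshot("wrist");im=d["frame"][:,:,::-1];cv2.imwrite("pics/w2.png",im)
C=np.eye(4);C[:3,:3]=R.from_quat(s["eef_rot"]).as_matrix();C[:3,3]=s["tool_pos"];np.save("w2.npy",C@np.array(d["mount"]))
d=snapshot("scene");cv2.imwrite("pics/s2.png",d["frame"][:,:,::-1])
E
```

```text
clock: 7.2
tool_pos: [0.4566, -0.0417, 0.2925]
eef_rot: [0.722, 0.692, 0.0, 0.001]
contact_force: [-0.1, 0.4, -3.6]
opening: 0.155
finger_force: 30.0
clock: 7.7
tool_pos: [0.4563, -0.0385, 0.2922]
eef_rot: [0.72, 0.694, 0.0, -0.0]
contact_force: [0.6, -0.3, -3.6]
opening: 0.157
finger_force: 30.0
pos [ 0.4563 -0.0385  0.2922] tooly [ 0.9993 -0.0368 -0.0001] tilt [-0.0001  0.0003 -1.    ] clk 7.7 F [ 0.6497 -0.3142 -3.5551] ff 29.95759892393835 op 0.15702584153550075 q [-0.1246  0.3992  0.157   1.9865 -0.0885  0.7624  0.0476]
shift tool [0.0026 0.111  0.0002]
turn z 0.0008345071677453097
```

View pics/w2.png

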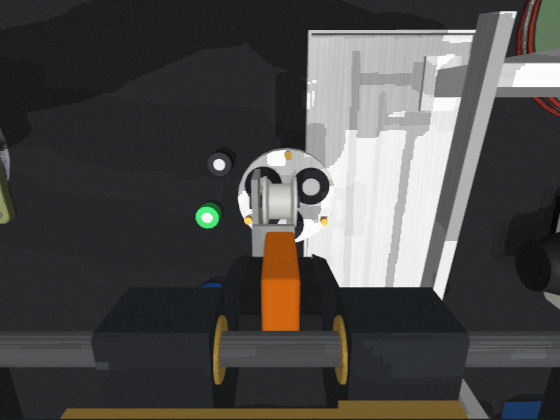

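The wrist view shows the hanger hanging straight, with its front roller at (279,200). The rail crosses at the right from (497,15) to (445,295), and the throat faces it. I'll insert now.

```bash
python3 -m jog '[[[0.002,0.01,0,0,0,0],[0,0.02,0,0,0,0],[0,0.02,0,0,0,0],[0,0.02,0,0,0,0],[0,0.02,0,0,0,0],[0,0.01,0,0,0,0],[0,0.008,0,0,0,0],[0,0,0,0,0,0],[0,0,0,0,0,0],[0,0,0,0,0,0]]]'
python3 - <<'E'
from h import *
to_tool([.5673,-.040,.292],-.0376)
s=get_state();d=snapshot("wrist");im=d["frame"][:,:,::-1]
C=np.eye(4);C[:3,:3]=R.from_quat(s["eef_rot"]).as_matrix();C[:3,3]=s["tool_pos"];np.save("w3.npy",C@np.array(d["mount"]))
cv2.imwrite("pics/w3.png",im)
cv2.imwrite("pics/w3c.png",cv2.resize(im[40:290,180:400],None,fx=2.4,fy=2.4,interpolation=cv2.INTER_CUBIC))
d=snapshot("scene");cv2.imwrite("pics/s3.png",d["frame"][:,:,::-1])
E
```

```text
clock: 9.05
tool_pos: [0.5639, -0.0413, 0.2923]
eef_rot: [0.72, 0.694, -0.0, -0.0]
contact_force: [0.8, 0.1, -2.5]
opening: 0.158
finger_force: 30.0
pos [ 0.5639 -0.0413  0.2923] tooly [ 0.9993 -0.0381 -0.0004] tilt [-0.0004  0.0002 -1.    ] clk 9.05 F [ 0.7806  0.0938 -2.5084] ff 29.957523396005854 op 0.15761950186640308 q [-0.1029  0.5479  0.1565  1.6918 -0.1032  0.9103  0.0564]
shift tool [0.0014 0.0034 0.0003]
turn z -0.000473863453610074
```

View pics/w3c.png

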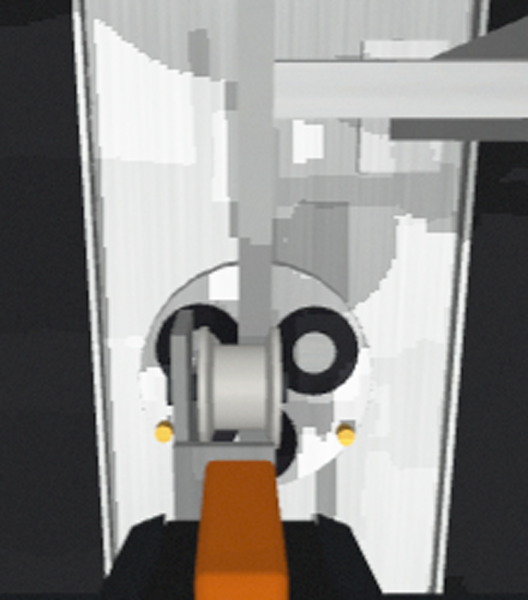

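The crop shows the roller groove centred at x≈240 and the rail centred at x≈256, about 33 px wide for its 8 mm. The rail is therefore about 4 mm further in tool +y. I'll shift and begin feeling downwards.

```bash
python3 -m jog '[[[0,0.002,0,0,0,0],[0,0.002,0.005,0,0,0],[0,0,0.007,0,0,0],[0,0,0.002,0,0,0],[0,0,0,0,0,0],[0,0,0,0,0,0]]]' | egrep 'pos|contact'; python3 -m jog '[[[0,0,0.001,0,0,0],[0,0,0.001,0,0,0],[0,0,0,0,0,0]]]' | egrep 'pos|contact'
```

```text
tool_pos: [0.5685, -0.0415, 0.2783]
contact_force: [-0.4, -0.0, -3.0]
tool_pos: [0.5683, -0.0414, 0.2762]
contact_force: [0.5, 0.5, -2.7]
```

```bash
python3 -m jog '[[[0,0,0.001,0,0,0],[0,0,0.001,0,0,0],[0,0,0,0,0,0]]]' | egrep 'pos|contact'
```

```text
tool_pos: [0.5686, -0.0418, 0.275]
contact_force: [-1.8, -0.9, 4.8]
```

```bash
python3 -m jog '[[[0,0,0.001,0,0,0],[0,0,0.001,0,0,0],[0,0,0,0,0,0]]]' | egrep 'pos|contact'
```

```text
tool_pos: [0.5687, -0.0429, 0.274]
contact_force: [-3.4, -3.0, 10.4]
```

Contact came at TCP z≈0.275. I'll back off a little and look for perching.

```bash
python3 -m jog '[[[0,0,-0.001,0,0,0],[0,0,-0.002,0,0,0],[0,0,0,0,0,0],[0,0,0,0,0,0]]]' | egrep 'pos|contact|rot';  python3 - <<'E'
from h import *
d=snapshot("wrist");im=d["frame"][:,:,::-1]
s=get_state();C=np.eye(4);C[:3,:3]=R.from_quat(s["eef_rot"]).as_matrix();C[:3,3]=s["tool_pos"];np.save("w4.npy",C@np.array(d["mount"]))
cv2.imwrite("pics/w4.png",im)
a=cv2.resize(im[90:240,200:360],None,fx=3.5,fy=3.5,interpolation=cv2.INTER_CUBIC)
cv2.imwrite("pics/w4c.png",a)
E
```

```text
tool_pos: [0.5683, -0.0412, 0.2749]
eef_rot: [0.72, 0.694, -0.0, -0.0]
contact_force: [-0.6, -0.7, -2.3]
```

View pics/w4c.png

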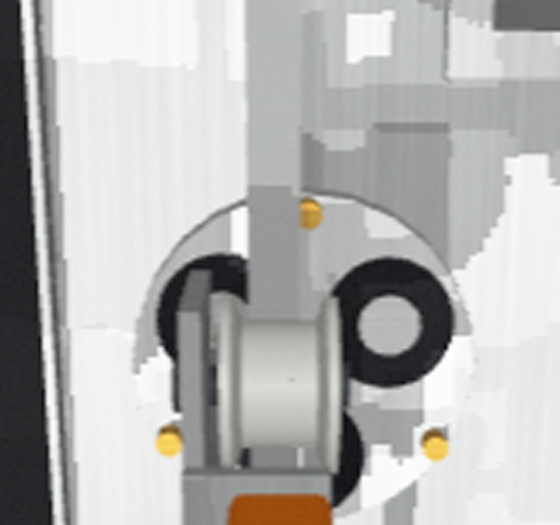

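The crop shows the rail centred at x≈274 and the groove centred at x≈279, about 0.7 mm off, so it is not perched. The rail is therefore steep (about 0.148 rad) and the high-side roller touched first. I'll raise, tilt the hanger to the slope and feel down again.

```bash
python3 -m jog '[[[0,-0.0005,-0.003,0,0,0],[0,0,-0.001,0,0.035,0],[0,0,0,0,0.035,0],[0,0,0,0,0.035,0],[0,0,0,0,0.035,0],[0,0,0,0,0,0],[0,0,0,0,0,0]]]' - 20 | egrep 'pos|contact|rot';python3 -m jog '[[[0,0,0.001,0,0,0],[0,0,0.001,0,0,0],[0,0,0,0,0,0]]]' | egrep 'pos|contact|rot'; python3 -c "
from h import *
to_tool([.568,-.0412,.2720])"
```

```text
tool_pos: [0.5679, -0.0413, 0.2792]
eef_rot: [0.719, 0.692, 0.05, -0.049]
contact_force: [-0.3, -0.7, -3.8]
tool_pos: [0.5678, -0.0409, 0.2771]
eef_rot: [0.718, 0.692, 0.05, -0.049]
contact_force: [0.0, 0.4, -2.8]
pos [ 0.5678 -0.0409  0.2771] tooly [ 0.9993 -0.0374 -0.0003] tilt [ 0.005   0.1395 -0.9902] clk 12.825 F [ 0.0219  0.3797 -2.808 ] ff 19.968298145395238 op 0.15253456142810257 q [ 0.0339  0.5745  0.0617  1.6923 -0.223   0.895   0.1899]
shift tool [-0.0011  0.0002  0.005 ]
```

```bash
python3 -m jog '[[[0,0,0.001,0,0,0],[0,0,0.001,0,0,0],[0,0,0,0,0,0]]]' | egrep 'pos|contact'
```

```text
tool_pos: [0.5678, -0.0408, 0.2751]
contact_force: [-0.3, 0.6, -3.4]
```

```bash
python3 -m jog '[[[0,0,0.001,0,0,0],[0,0,0.0005,0,0,0],[0,0,0,0,0,0]]]' | egrep 'pos|contact'
```

```text
tool_pos: [0.5678, -0.0406, 0.2737]
contact_force: [-0.6, 0.8, -2.6]
```

```bash
python3 -m jog '[[[0,0,0.001,0,0,0],[0,0,0,0,0,0],[0,0,0,0,0,0]]]' | egrep 'pos|contact'
```

```text
tool_pos: [0.5679, -0.0405, 0.2728]
contact_force: [-0.0, 0.7, -3.3]
```

```bash
python3 -m jog '[[[0,0,0.001,0,0,0],[0,0,0,0,0,0],[0,0,0,0,0,0]]]' | egrep 'pos|contact'
```

```text
tool_pos: [0.5681, -0.0406, 0.2721]
contact_force: [0.2, -0.9, 1.1]
```

```bash
python3 -m jog '[[[0,0,0.0005,0,0,0],[0,0,0,0,0,0],[0,0,0,0,0,0]]]' | egrep 'pos|contact'
python3 - <<'E'
from h import *
print(get_state()["moment"])
d=snapshot("wrist");im=d["frame"][:,:,::-1]
cv2.imwrite("pics/w5.png",im)
a=cv2.resize(im[90:240,200:360],None,fx=3.5,fy=3.5,interpolation=cv2.INTER_CUBIC)
cv2.imwrite("pics/w5c.png",a)
E
```

```text
tool_pos: [0.5681, -0.0405, 0.2718]
contact_force: [-1.5, -1.0, 5.1]
[-0.4368  0.43   -0.0025]
```

View pics/w5c.png

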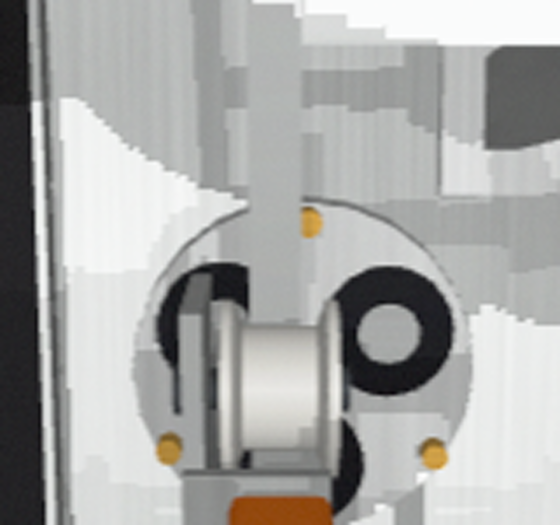

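The crop shows the rail (x 250–300) well inside the roller groove (x 240–320), with the roller down on it. I'll ease off the extra load and let go.

```bash
python3 -m jog '[[[0,0,-0.0005,0,0,0],[0,0,0,0,0,0]]]' | egrep 'pos|contact'; python3 -m jog '[[[0,0,0,0,0,0],[0,0,0,0,0,0],[0,0,0,0,0,0],[0,0,0,0,0,0]]]' 0.05
python3 - <<'E'
from h import *
d=snapshot("scene");cv2.imwrite("pics/s6.png",d["frame"][:,:,::-1])
m=cv2.inRange(cv2.cvtColor(d["frame"],cv2.COLOR_RGB2HSV),(5,150,120),(18,255,255))
n,l,st,c=cv2.connectedComponentsWithStats(m);print([(x,y) for x,y in zip(st.tolist(),c) if x[4]>30])
p=[.5585,-.2789,-.0376]
for y in(.04,.1,.15,.2,.24):print(y,proj("scene",stand(p,[0,y,.25+.148*(y-.04)])))
E
```

```text
tool_pos: [0.5681, -0.0405, 0.2718]
contact_force: [-0.6, -1.2, 3.8]
clock: 15.5
tool_pos: [0.5679, -0.0403, 0.2717]
eef_rot: [0.719, 0.692, 0.05, -0.049]
contact_force: [0.4, -0.0, 0.4]
opening: 0.56
finger_force: 0.0
[([0, 0, 560, 420, 234724], array([279.5437, 209.5147])), ([194, 73, 19, 15, 123], array([203.9675,  80.374 ])), ([339, 154, 11, 7, 47], array([343.5532, 157.7447])), ([260, 255, 19, 24, 292], array([269.3938, 266.4726]))]
0.04 [[216.3107 313.2311]]
0.1 [[240.912  292.9433]]
0.15 [[260.6395 276.6746]]
0.2 [[279.7017 260.9547]]
0.24 [[294.4947 248.7554]]
```

It's let go and rolling. I'll retreat upward and watch.

```bash
python3 -m jog '[[[0,0,0,0,0,0],[0,0,-0.01,0,0,0],[0,0,-0.03,0,0,0],[0,0,-0.04,0,0,0],[0,0,-0.04,0,0,0],[0,0,0,0,0,0],[0,0,0,0,0,0],[0,0,0,0,0,0]]]'|egrep 'clock|pos|contact'
cat > look.py <<'E'
from h import *
import sys
for i in range(2):
    c=get_state()["clock"];d=snapshot("scene");cv2.imwrite("pics/%s.png"%sys.argv[1],d["frame"][:,:,::-1])
    m=cv2.inRange(cv2.cvtColor(d["frame"],cv2.COLOR_RGB2HSV),(5,150,120),(18,255,255))
    n,l,st,ce=cv2.connectedComponentsWithStats(m);print(c,[(x,y) for x,y in zip(st.tolist(),ce) if 180<x[4]<1000])
E
python3 look.py s7; python3 -m jog '[[[0,0,0,0,0,0],[0,0,0,0,0,0],[0,0,0,0,0,0],[0,0,0,0,0,0],[0,0,0,0,0,0],[0,0,0,0,0,0],[0,0,0,0,0,0],[0,0,0,0,0,0],[0,0,0,0,0,0],[0,0,0,0,0,0],[0,0,0,0,0,0],[0,0,0,0,0,0]]]'|egrep 'clock|pos|contact'; python3 look.py s8
```

```text
clock: 16.55
tool_pos: [0.5665, -0.0568, 0.3894]
contact_force: [1.4, -1.1, -0.4]
16.55 [([202, 300, 23, 24, 239], array([214.5146, 312.4435]))]
16.6 [([202, 300, 23, 24, 239], array([214.5146, 312.4435]))]
clock: 18.15
tool_pos: [0.5673, -0.0571, 0.3906]
contact_force: [0.4, -0.8, 0.9]
18.15 [([202, 300, 23, 24, 239], array([214.5146, 312.4435]))]
18.2 [([202, 300, 23, 24, 239], array([214.5146, 312.4435]))]
```

```bash
python3 -c "
from h import *
t=snapshot('top');cv2.imwrite('pics/t9.png',t['frame'][:,:,::-1])
a=cv2.imread('pics/s8.png')[130:400,170:430];b=cv2.imread('pics/t9.png')[120:255,290:435]
A=cv2.resize(a,(480,498));B=cv2.resize(b,(310,289));o=np.zeros((498,790,3),np.uint8);o[:,:480]=A;o[:289,480:]=B;cv2.imwrite('pics/end.png',o)"
```

```text
(no output)
```

View pics/end.png

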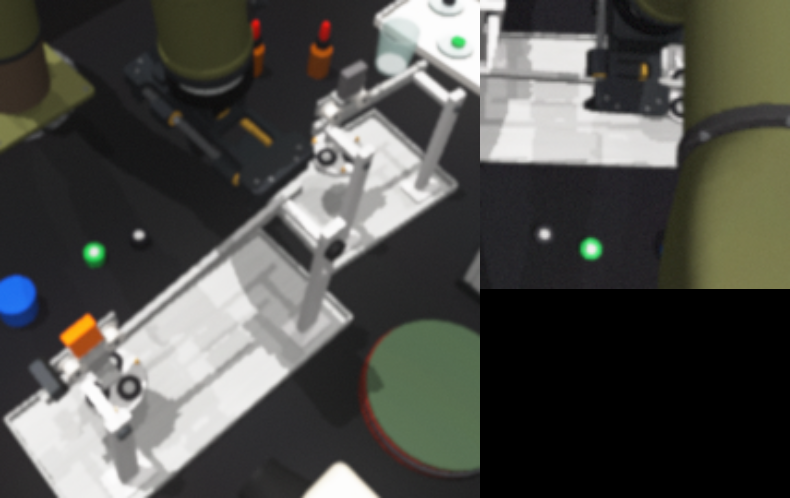

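The orange hanger (82,335 in the left panel) rests upright on the rail against the stop. The grey hanger is still on the drip stand at (352,80), and the arm is clear of everything.

```bash
python3 -c "
from plant import *
print(finish_job())"
```

```text
the job is handed in; nothing more can be done
None
```

The orange hanger was set down on the raised half of the rail and let go, and it rolled down to rest against the stop; the grey hanger still hangs on the drip stand, the bystanders I could see look undisturbed, and the job was handed in at about 18 s (no verdict shown).

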